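# Dress the banquet table: each piece on its own coaster

### The arm

A 6-joint arm with a two-finger parallel gripper is mounted at the origin on the work surface. World frame = base frame: x ahead of the robot, y to its left, z up, the work surface at z = 0. Lengths are in mm, angles in rad, forces in N, time in s.
With the tool pointing down it reaches from about 275 to 1000 mm from the base axis. Payload 8.4 kg.
Tool frame: the origin (TCP) lies at the very end of the fingers, on their centre line; the grasp point (between the pads) lies 19 mm behind it; z points along the fingers, y is the line along which they close (so a half turn about z gives the same grasp; the last joint's range is limited). The gripper opens to 85 mm and grips with 20 to 120 N. Pads are 22 mm wide; open, the fingers measure 114 mm over their backs; the gripper's body (76 mm by 85 mm) begins 54 mm behind the grasp point. The pads swing forward as they close: fully open they stand 13 mm farther back than shut.
Start: joints at [1.126, 0.353, 1.633, -0, 1.155, -0.002], TCP at [267.793, 564.725, 231.281] pointing down, gripper open.
Joint ranges: [-2.63, 2.63], [-0.92, 2.1], [0.06, 2.66], [-1.3, 4.44], [0, 2.69], [-3.02, 3.02]. Speed limits (rad/s): [2.22, 2.22, 2.79, 3.14, 3.14, 3.14].

### API

Orientations are given as [roll, pitch, yaw] about the fixed x, y, z axes, in that order (R = Rz(yaw) Ry(pitch) Rx(roll)).
In Python, from rig import sensors, grab_frame, camera_params, order gives the robot as it stands. The module is installed in compiled form; this text tells all that it offers.
- The arm moves only by the tool move_arm, never from a script. Its argument "motion" is a list of rows, each a list of 7 numbers: the turn, a rotation vector about the tool's x, y, z in fractions of the full range, 1 being pi rad, then the shift along the tool's x, y, z in a scale on which 1.0 is 0.6 m, then the finger opening in m, from 0 to 0.0854. A call has 1 to 8 rows; each row is the pose to reach, as a shift and turn from the pose commanded when the call began, along the tool's axes at that moment; what a row does not reach only later rows make up. A row lasts 1/8 s, in which the tool goes at most 62.5 mm and 10.7 degrees, less where a joint would pass 70% of its speed; a pose out of reach is approached as far as the arm can. No shift or turn number may pass 1 either way. A call with a gripper value outside its range is refused whole. The fingers move at their own pace and stop on an object; "grip_force" is the grip in N (left out, the last holds). Time passes only in rows, so rows that repeat a pose let the fingers close. It gives the time, the measured TCP pose, the force, the opening and the grip force at its end, in the units of the state.
- sensors.sense(): the state, without advancing time (a new reading comes with each control period).
- grab_frame(name): name is "side" or "top"; returns (picture, depth): 420x560x3 uint8, red, green, blue; 420x560 float32, mm along the optical axis (not along the pixel's ray), 0 where there is no reading.
- camera_params(name): a dict with "camera_matrix" (3x3 intrinsics, pixels), "world_from_camera" (4x4, takes a point from camera to world coordinates). Camera axes: x right, y down, z forward; pixel columns grow to the right and rows downward; lengths in mm; the calibration is good to about 2 mm. A picture is of the moment at which its call begins. camera_params takes no time and is no camera call.
- order.sign_off(): hands the job in; it is judged then, once.
The state is a dict: "clock": time; "qpos": joint angles; "qvel": joint speeds; "joint_efforts": joint torques, N m; "eef_pos": TCP position; "tcp_rot": TCP orientation; "contact_force": force on the tool from outside, world axes, zero at the start; "wrist_torque": the same for the moment, N m; "opening": opening from 0.0 (shut) to 1.0 (fully open); "grasp_force": force on a finger pad.
Only numpy, scipy, OpenCV 4.12 (cv2) and the standard library are available. Lean on these libraries where they do the work, as an engineer would, in place of code of your own. Each camera call takes 0.05 s, during which the arm holds its last target. There are 200 camera calls.

### The job

Dress the banquet table: set the rose-pink flower vase, the gold candle holder, the green tumbler and the navy sugar jar each on the coaster of its own colour, upright and well centred, with the sides of the square vase parallel to those of its square coaster. Put each one down gently rather than dropping it, tip nothing over, and leave the two grey goblets where they stand.

Things in the scene. Friction and masses are not known exactly. Their poses are not given: they have to be found in the camera images.
- vase: Square rose-pink vase, sides 56 mm by 56 mm and 62 mm high, with rigid porcelain blossoms in pale pink on top, within 25 mm of its axis and reaching 93 mm height; about 0.25 kg. Grip it by two facing sides of the square part, below 62 mm height, about 45 mm up. x and y axes are square to its sides. Stands upright and loose on the table. Origin at the centre of its underside, z up.
- candle: Round gold candle holder, a plain cylinder 58 mm in diameter (thin bands 59 mm) and 72 mm high, closed on top with white wax disc and a small flame tip reaching 84 mm; about 0.25 kg. Grip it about 50 mm up. Stands upright and loose on the table. Origin at the centre of its underside, z up.
- tumbler: Green drinking tumbler, round and open on top, 56 mm in diameter at the foot and 60 mm at the rim, 88 mm high, wall 4 mm; about 0.22 kg. Grip it across the outside about 60 mm up. Stands upright and loose on the table. Origin at the centre of its underside, z up.
- sugar: Round navy-blue sugar jar, 58 mm in diameter, with a white lid rim (61 mm across, from 60 to 65 mm height) that does not come off and a navy ball knob of 16 mm reaching 85 mm height; about 0.26 kg. Grip the navy body below the rim, about 45 mm up. Stands upright and loose on the table. Origin at the centre of its underside, z up.
- coaster_rose: Square rose-pink coaster, 84 mm by 84 mm, paler square in the middle: the vase's place. x and y axes are square to its sides. Fixed to the table, 6 mm thick. Origin at the centre of its underside, on the table top (z 0); z up, so its upper face is 6 mm above the origin.
- coaster_gold: Round gold coaster, 84 mm in diameter, paler disc in the middle: the candle holder's place. Fixed to the table, 6 mm thick. Origin at the centre of its underside, on the table top (z 0); z up, so its upper face is 6 mm above the origin.
- coaster_green: Six-sided green coaster, 92 mm across its corners (80 mm across flats), paler middle: the tumbler's place. Fixed to the table, 6 mm thick. Origin at the centre of its underside, on the table top (z 0); z up, so its upper face is 6 mm above the origin.
- coaster_navy: Scalloped navy-blue coaster, 84 mm in diameter with eight small lobes to 96 mm, paler blue disc in the middle: the sugar jar's place. Fixed to the table, 6 mm thick. Origin at the centre of its underside, on the table top (z 0); z up, so its upper face is 6 mm above the origin.
- goblet_a: Smoke-grey stemmed goblet with a filled-in dark mouth, 108 mm tall, widest 66 mm (at 80 mm height), foot 62 mm across. Loose, a bystander to be left alone. Origin at the centre of its foot's underside, z up.
- goblet_b: Smoke-grey stemmed goblet with a filled-in dark mouth, 108 mm tall, widest 66 mm (at 80 mm height), foot 62 mm across. Loose, a bystander to be left alone. Origin at the centre of its foot's underside, z up. Looks the same as the other.
Things that resemble listed ones, but are neither listed nor needed, are in the scene too. There is more than one size of the vase; the one meant has the size given above.

How it is judged:
By the outcome, as a careful person would: the job done as asked, in the order asked, and still so for the second after the job is handed in, with the robot touching nothing.
It also fails if it takes over 96 s, if anything falls off the work surface, if the arm or the gripper's body presses on something with over 40 N, if the wrist force passes 120 N, or if a joint passes its speed limit or range.

## Working session

There is one attempt and no reset: what is moved stays moved. The work goes in short steps, Python scripts to look and compute and a tool call to move; the robot and the scene stay as the last step left them, time stands still between calls to the robot, and variables do not carry over. Pictures are saved under pics/ and viewed, at most 14 in all, crops included, and the job is handed in when it is done.

Besides the shell and the picture viewer there is one more tool, called after ">>>" by a JSON object that holds its "op" and its "data", one argument or row to a line. move_arm: Moves the arm, as the interface text tells. Its arguments: {"type":"object","properties":{"motion":{"type":"array","items":{"type":"array","items":{"type":"number"}}},"grip_force":{"type":"number"}},"required":["motion"]}

```bash
mkdir -p pics; python3 - <<'E'
from rig import sensors, grab_frame, camera_params
import cv2, numpy as np
s=sensors.sense(); print(s)
for n in("top","side"):
    p,d=grab_frame(n); cv2.imwrite(f"pics/{n}0.png",p[:,:,::-1]); np.save(f"{n}0.npy",d); c=camera_params(n); print(n,c)
E
```

```text
{'clock': 0.0, 'qpos': array([ 1.12560213e+00,  3.53669361e-01,  1.63415085e+00, -1.26742250e-05,
        1.15517351e+00, -2.41845644e-03]), 'qvel': array([ 0.00086574, -0.00035112, -0.00031283, -0.00161032, -0.0003944 ,
        0.00163358]), 'joint_efforts': array([-8.29967485e-04, -6.05239534e+01, -3.42077494e+01,  5.06554431e-05,
        9.00994783e-03,  1.74065157e-06]), 'eef_pos': array([267.58872115, 564.29023232, 230.54127315]), 'tcp_rot': array([-3.14019157e+00,  8.19959409e-06,  2.69882204e+00]), 'contact_force': array([0.4533294 , 0.39245062, 0.4150316 ]), 'wrist_torque': array([-0.01145411, -0.01601493, -0.03113753]), 'grasp_force': 0.0, 'opening': 1.0002709742726252}
top {'camera_matrix': array([[433.76925477,   0.        , 280.29762422],
       [  0.        , 433.76925477, 214.17209092],
       [  0.        ,   0.        ,   1.        ]]), 'world_from_camera': array([[ 2.58365231e-02, -9.98990430e-01,  3.67504317e-02,
         4.06780189e+02],
       [-9.99119863e-01, -2.70201784e-02, -3.20844185e-02,
         1.83463690e+01],
       [ 3.30450303e-02, -3.58891364e-02, -9.98809289e-01,
         1.07146824e+03],
       [ 0.00000000e+00,  0.00000000e+00,  0.00000000e+00,
         1.00000000e+00]])}
side {'camera_matrix': array([[481.63240916,   0.        , 287.47180495],
       [  0.        , 481.63240916, 205.14611825],
       [  0.        ,   0.        ,   1.        ]]), 'world_from_camera': array([[ 9.73852890e-01, -1.51167946e-01,  1.69584202e-01,
         2.90586322e+02],
       [-2.26101880e-01, -5.72316143e-01,  7.88246263e-01,
        -7.96532866e+02],
       [-2.21017921e-02, -8.05979208e-01, -5.91531087e-01,
         6.21002212e+02],
       [ 0.00000000e+00,  0.00000000e+00,  0.00000000e+00,
         1.00000000e+00]])}
```

View pics/top0.png

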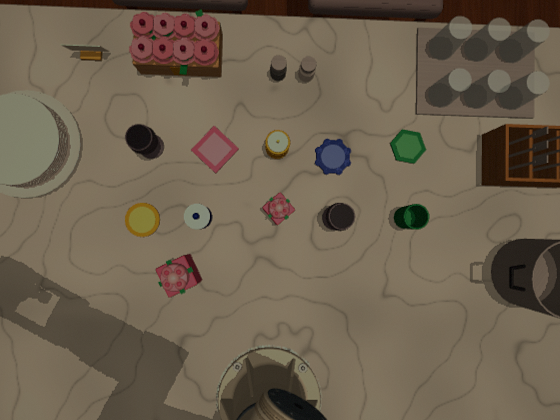

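View pics/side0.png

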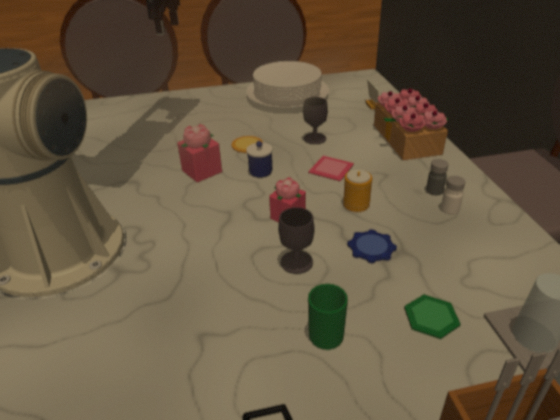

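```bash
cat > h.py <<'E'
import numpy as np, cv2
from rig import camera_params, grab_frame
def world(n,d):
    c=camera_params(n);K=c["camera_matrix"];T=c["world_from_camera"]
    v,u=np.mgrid[:d.shape[0],:d.shape[1]]
    P=np.stack([(u-K[0,2])/K[0,0]*d,(v-K[1,2])/K[1,1]*d,d],-1)
    W=P@T[:3,:3].T+T[:3,3]; W[d<=0]=np.nan
    return W
def plane(n,px,z):
    c=camera_params(n);K=c["camera_matrix"];T=c["world_from_camera"]
    r=np.c_[np.asarray(px,float),np.ones(len(px))]@np.linalg.inv(K).T@T[:3,:3].T
    return T[:3,3]+r*((z-T[2,3])/r[:,2])[:,None]
E
python3 - <<'E'
from h import *
p=cv2.imread("pics/top0.png");d=np.load("top0.npy");W=world("top",d)
ws=world("side",np.load("side0.npy"))
for n,w in(("top",W),("side",ws)):
    m=np.abs(w[...,2])<8; print(n,"table z",np.nanmedian(w[...,2][m]))
    m&=np.linalg.norm(w[...,:2]-[450,0],axis=-1)<150; print(np.nanpercentile(w[...,2][m],[5,50,95]))
obj=dict(vaseS=(278,209,None),vaseL=(178,275,None),candle=(278,145,72),tumbler=(411,216,88),sugar=(198,216,65),gobA=(142,140,108),gobB=(338,216,108))
for k,(u,v,h) in obj.items():
    a=W[v-26:v+26,u-26:u+26].reshape(-1,3); a=a[~np.isnan(a[:,0])]
    z=a[:,2]; z=z[z>15]
    print(k,"zmax",z.max().round(1),"hist",[(int(b),int(c)) for c,b in zip(*np.histogram(z,np.arange(15,135,5))) if c])
    if h:
        q=a[np.abs(a[:,2]-h)<5]
        (c,r)=cv2.minEnclosingCircle(q[:,:2].astype(np.float32)); print("   circ",np.round(c,1),round(r,1),"mean",q[:,:2].mean(0).round(1),len(q))
    # side
    c0=np.nanmedian(a[a[:,2]>40],0)[:2]
    b=ws.reshape(-1,3); b=b[(np.linalg.norm(b[:,:2]-c0,axis=1)<55)&(b[:,2]>15)]
    print("   side zmax",b[:,2].max().round(1))
    if h:
        q=b[np.abs(b[:,2]-h)<4]
        if len(q)>5: (c,r)=cv2.minEnclosingCircle(q[:,:2].astype(np.float32)); print("   side circ",np.round(c,1),round(r,1),len(q))
hsv=cv2.cvtColor(p,cv2.COLOR_BGR2HSV)
for k,(u,v) in dict(rose=(215,149),gold=(142,220),green=(407,146),navy=(333,156)).items():
    roi=hsv[v-32:v+32,u-32:u+32]; m=(roi[...,1]>110).astype(np.uint8)
    h0=int(roi[32,32,0]); m&=(np.abs((roi[...,0].astype(int)-h0+90)%180-90)<15).astype(np.uint8)
    n,l,st,ce=cv2.connectedComponentsWithStats(m); i=l[32,32]
    cs=max(cv2.findContours((l==i).astype(np.uint8),0,1)[0],key=cv2.contourArea).reshape(-1,2)+[u-32,v-32]
    w=plane("top",cs,6)[:,:2].astype(np.float32)
    M=cv2.moments(w); print(k,"moment c",round(M['m10']/M['m00'],1),round(M['m01']/M['m00'],1),"rect",cv2.minAreaRect(w),"circ",cv2.minEnclosingCircle(w))
for n,(x,y) in dict(v1=(278,209),v2=(178,275)).items():pass
cv2.imwrite("pics/crop1.png",cv2.resize(p[185:305,140:300],None,fx=5,fy=5,interpolation=cv2.INTER_CUBIC))
E
```

```text
top table z -0.19389168448560667
[-3.5625373  -0.32181099  2.91913799]
side table z -0.8877417420030156
[-2.95334158 -1.04056943  1.24157508]
vaseS zmax 96.4 hist [(15, 1), (20, 1), (30, 1), (35, 1), (40, 1), (45, 1), (50, 1), (55, 52), (60, 156), (65, 43), (70, 2), (75, 34), (80, 107), (85, 142), (90, 52), (95, 3)]
   side zmax 92.6
vaseL zmax 123.4 hist [(15, 11), (20, 13), (25, 11), (30, 12), (35, 13), (40, 11), (45, 10), (50, 13), (55, 13), (60, 16), (65, 11), (70, 12), (75, 127), (80, 231), (85, 73), (90, 21), (95, 22), (100, 36), (105, 139), (110, 208), (115, 210), (120, 29)]
   side zmax 121.1
candle zmax 85.4 hist [(15, 15), (20, 3), (25, 9), (30, 9), (35, 7), (40, 10), (45, 7), (50, 4), (55, 9), (60, 14), (65, 51), (70, 328), (75, 96), (80, 5), (85, 1)]
   circ [611.   -2.9] 28.7 mean [610.2  -2.9] 450
   side zmax 85.1
   side circ [612.8  -6.5] 29.4 334
tumbler zmax 91.7 hist [(15, 29), (20, 25), (25, 28), (30, 31), (35, 20), (40, 37), (45, 31), (50, 27), (55, 34), (60, 32), (65, 38), (70, 30), (75, 35), (80, 50), (85, 119), (90, 5)]
   circ [ 445.7 -325.8] 30.4 mean [ 445
[... 894 characters left out ...]
 154.71136474609375), 1.9396370649337769) circ ((603.6283569335938, 149.8347625732422), 109.73762512207031)
gold moment c 424.2 320.5 rect ((423.96142578125, 320.22845458984375), (80.31424713134766, 82.07091522216797), 1.5985336303710938) circ ((424.1069641113281, 320.28509521484375), 42.683040618896484)
green moment c 625.0 -329.2 rect ((624.9530639648438, -329.2841796875), (86.17364501953125, 79.39080047607422), 19.521076202392578) circ ((624.88818359375, -329.2777404785156), 44.675498962402344)
navy moment c 595.4 -141.9 rect ((595.5177001953125, -142.04833984375), (158.34942626953125, 157.44200134277344), 1.3829351663589478) circ ((595.517578125, -142.04830932617188), 111.64970397949219)
```

View pics/crop1.png

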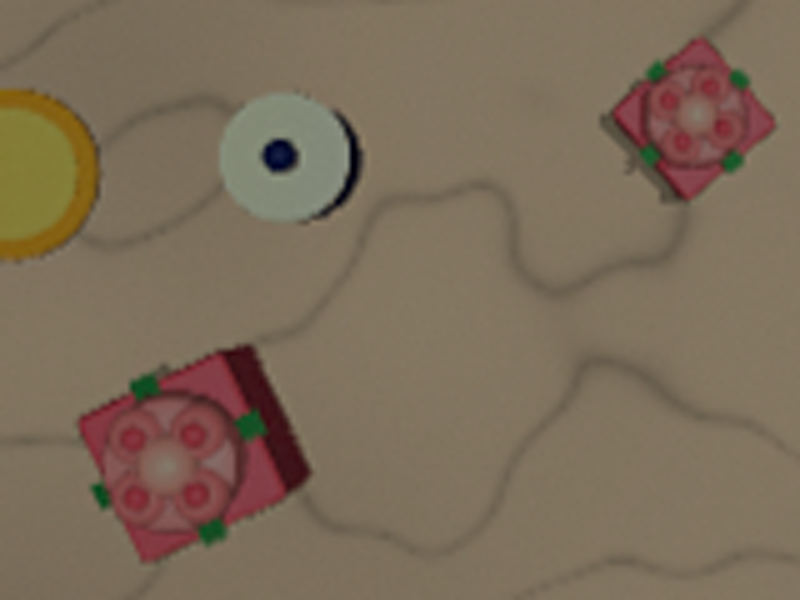

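The task vase is the one at pixel (278,209): its body top is at about 62 mm and it peaks at about 93 mm. The one at (178,275) has a body of about 80 mm and peaks at 120 mm, so it is the larger look-alike, and the crop shows it is bigger. Next I refine the coaster outlines and the vase yaw.

```bash
cat >> h.py <<'E'
def contour(img,u,v,r,t=14):
    lab=cv2.cvtColor(img,cv2.COLOR_BGR2LAB).astype(float)[v-r:v+r,u-r:u+r]
    bg=np.median(np.r_[lab[0],lab[-1],lab[:,0],lab[:,-1]],0)
    m=(np.linalg.norm(lab[...,1:]-bg[1:],axis=-1)>t).astype(np.uint8)
    big=cv2.resize(np.linalg.norm(lab[...,1:]-bg[1:],axis=-1),None,fx=4,fy=4,interpolation=cv2.INTER_CUBIC)
    cs=cv2.findContours((big>t).astype(np.uint8),cv2.RETR_EXTERNAL,cv2.CHAIN_APPROX_NONE)[0]
    c=max(cs,key=cv2.contourArea).reshape(-1,2)
    return (c+.5)/4-.5+[u-r,v-r]
def report(k,n,img,u,v,r,z,t=14):
    w=plane(n,contour(img,u,v,r,t),z)[:,:2].astype(np.float32); w=cv2.convexHull(w)
    M=cv2.moments(w);R=cv2.minAreaRect(w)
    print(k,n,"mom",round(M['m10']/M['m00'],1),round(M['m01']/M['m00'],1),"rect",np.round(R[0],1),np.round(R[1],1),round(R[2],1))
E
python3 - <<'E'
from h import *
p=cv2.imread("pics/top0.png");s=cv2.imread("pics/side0.png")
for k,u,v in(("rose",215,149),("gold",142,220),("green",407,146),("navy",333,156)):report(k,"top",p,u,v,30,6)
report("vase","top",p,278,209,26,62)
for k,u,v,r in(("rose",331,168,27),("green",432,316,34),("navy",372,246,28)):report(k,"side",s,u,v,r,6)
report("candle","top",p,278,143,21,72)
# vase side-cam: top-face edge from depth
for n,q in(("top","top0.npy"),("side","side0.npy")):
    w=world(n,np.load(q)).reshape(-1,3); w=w[np.linalg.norm(w[:,:2]-[450,-2],axis=1)<50]
    a=w[(w[:,2]>8)&(w[:,2]<(66))&((w[:,2]>57) if n=="top" else True)][:,:2].astype(np.float32)
    a=a[[ (np.linalg.norm(a-x,axis=1)<4).sum()>5 for x in a]]
    print(n,len(a),cv2.minAreaRect(a))
E
```

```text
rose top mom 602.2 150.4 rect [602.1 150.3] [84.8 84.1] 48.3
gold top mom 424.3 320.8 rect [424.3 320.8] [82.7 83.7] 1.5
green top mom 625.1 -329.8 rect [ 625.1 -329.8] [80.  90.8] 50.8
navy top mom 593.4 -141.8 rect [ 593.3 -141.8] [89.1 90.9] 45.6
vase top mom 457.9 -9.1 rect [457.9  -9.3] [62.6 61.9] 47.7
rose side mom 606.3 119.6 rect [608.9 111.4] [135.2 142.4] 48.7
green side mom 625.9 -332.3 rect [ 625.7 -332.4] [81.7 88.7] 51.4
navy side mom 594.1 -145.1 rect [ 593.8 -145. ] [92.9 89.7] 45.5
candle top mom 610.3 -2.5 rect [610.6  -2.4] [59.6 57.5] 1.8
top 162 ((457.4009094238281, -9.783042907714844), (55.41264724731445, 54.881649017333984), 43.09355545043945)
side 572 ((457.55633544921875, -13.240402221679688), (54.69578552246094, 59.8831672668457), 45.25169372558594)
```

```bash
cat > go.py <<'E'
# go.py x,y,z,phi[,n] ... : rows (tool axes) from the commanded pose through targets; n rows on that target. phi = closing axis, deg
import sys,json,os,numpy as np
f="cmd.json"; X,Y,Z,yaw=json.load(open(f)) if os.path.exists(f) else [267.793,564.725,231.281,2.6987]
c,s=np.cos(yaw),np.sin(yaw)
for a in sys.argv[1:]:
    t=[float(k) for k in a.split(",")]; dx,dy=t[0]-X,t[1]-Y
    w=(yaw-np.radians(t[3]+90)+np.pi/2)%np.pi-np.pi/2 if len(t)<6 else yaw-np.radians(t[3]+90)
    r=[round(v,4) for v in((c*dx+s*dy)/1e3,(s*dx-c*dy)/1e3,(Z-t[2])/1e3)]; w=round(w,3)
    print([0,0,w]+r, "x",int(t[4]) if len(t)>4 else 1)
x,y,z=[1e3*v for v in r]
json.dump([X+c*x+s*y,Y+s*x-c*y,Z-z,yaw-w],open(f,"w")); print("cmd",open(f).read())
E
python3 go.py 457.8,-10.5,200,43,8; python3 go.py 457.8,-10.5,100,43,2  457.8,-10.5,26,43,3
```

```text
[0, 0, np.float64(0.377), np.float64(-0.4182), np.float64(-0.4383), 0.0313] x 8
cmd [457.8077266899214, -10.507590906456244, 199.981, 2.3217]
[0, 0, np.float64(0.0), np.float64(0.0), np.float64(-0.0), 0.1] x 2
[0, 0, np.float64(0.0), np.float64(0.0), np.float64(-0.0), 0.174] x 3
cmd [457.8077266899214, -10.507590906456244, 25.980999999999995, 2.3217]
```

The manual's scale: shifts go in shares of 0.6 m and turns go in shares of pi rad. Converting my numbers, -0.307 m / 0.6 = -0.5117, -0.293 m / 0.6 = -0.4883, 0.264 rad / 3.1416 = 0.084.

>>> {"op": "move_arm", "data": {
  "motion": [
    [0,0,0.0477,-0.0833,-0.0833,0.0167,0.085],
    [0,0,0.084,-0.1667,-0.1667,0.0367,0.085],
    [0,0,0.084,-0.2333,-0.2417,0.0367,0.085],
    [0,0,0.084,-0.3,-0.3083,0.0367,0.085],
    [0,0,0.084,-0.3667,-0.3833,0.0367,0.085],
    [0,0,0.084,-0.4333,-0.45,0.0367,0.085],
    [0,0,0.084,-0.4883,-0.5117,0.0367,0.085],
    [0,0,0.084,-0.4883,-0.5117,0.0367,0.085]
  ],
  "grip_force": 60
}}

```text
clock: 1.1
eef_pos: [401.4, 159.0, 209.2]
tcp_rot: [-3.141, 0.0, 2.43]
contact_force: [0.3, -0.3, -0.8]
opening: 0.998
grasp_force: 0.0
```

```bash
python3 - <<'E'
import json,numpy as np
X,Y,Z,y=267.793,564.725,231.281,2.6987;c,s=np.cos(y),np.sin(y);a,b=-293,-307
json.dump([X+c*a+s*b,Y+s*a-c*b,Z-22,y-.264],open("cmd.json","w"))
E
cat cmd.json; python3 go.py 457.8,-10.5,195,43,5
```

```text
[400.95679737250117, 161.77909411518345, 209.281, 2.4347000000000003][0, 0, np.float64(0.113), np.float64(-0.1551), np.float64(-0.0941), 0.0143] x 5
cmd [457.77679080312225, -10.506448942103233, 194.981, 2.3217000000000003]
```

To row units: -0.1551 m / 0.6 = -0.2585, -0.0941 m / 0.6 = -0.1568, 0.113 rad / 3.1416 = 0.036.

>>> {"op": "move_arm", "data": {
  "motion": [
    [0,0,0.0191,-0.075,-0.045,0.0167,0.085],
    [0,0,0.036,-0.15,-0.0917,0.0238,0.085],
    [0,0,0.036,-0.2167,-0.1317,0.0238,0.085],
    [0,0,0.036,-0.2585,-0.1568,0.0238,0.085],
    [0,0,0.036,-0.2585,-0.1568,0.0238,0.085],
    [0,0,0.036,-0.2585,-0.1568,0.0238,0.085]
  ]
}}

```text
clock: 1.85
eef_pos: [457.5, -9.5, 194.7]
tcp_rot: [-3.141, -0.001, 2.322]
contact_force: [0.6, 0.6, -0.0]
opening: 0.997
grasp_force: 0.0
```

```bash
python3 - <<'E'
from h import *
from rig import sensors
s=sensors.sense(); print(s["eef_pos"],s["tcp_rot"])
p,d=grab_frame("side"); cv2.imwrite("pics/s1.png",cv2.resize(p[60:340,140:513,::-1],None,fx=2,fy=2))
E
```

```text
[457.52863866  -9.48982737 194.74212964] [-3.14141027e+00 -8.27854015e-04  2.32195143e+00]
```

View pics/s1.png

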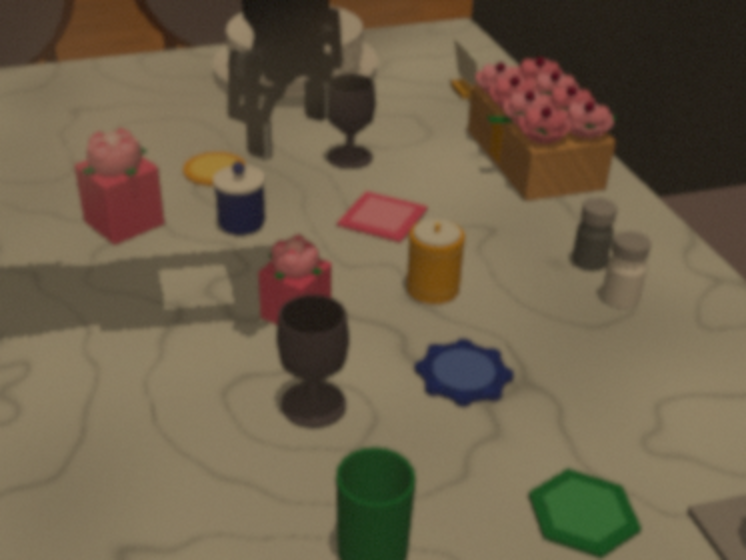

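The side view shows the gripper with open fingers at about (285,110) in the crop, with the vase at (295,280) below it, clear of the goblet at (313,350). I'll go down.

To row units: 0.169 m / 0.6 = 0.2817, 0.155 m / 0.6 = 0.2583.

>>> {"op": "move_arm", "data": {
  "motion": [
    [0,0,0,0,0,0.0833,0.085],
    [0,0,0,0,0,0.1667,0.085],
    [0,0,0,0,0,0.2167,0.085],
    [0,0,0,0,0,0.2583,0.085],
    [0,0,0,0,0,0.2817,0.085],
    [0,0,0,0,0,0.2817,0.085],
    [0,0,0,0,0,0.2817,0.06],
    [0,0,0,0,0,0.2817,0.06]
  ]
}}

```text
clock: 2.9
eef_pos: [458.6, -10.4, 26.9]
tcp_rot: [3.14, 0.001, 2.322]
contact_force: [0.2, -0.1, 0.4]
opening: 0.704
grasp_force: 0.0
```

>>> {"op": "move_arm", "data": {
  "motion": [
    [0,0,0,0,0,0,0.04],
    [0,0,0,0,0,0,0.04],
    [0,0,0,0,0,0,0.04],
    [0,0,0,0,0,0,0.04],
    [0,0,0,0,0,0,0.04]
  ],
  "grip_force": 50
}}

```text
clock: 3.52
eef_pos: [458.8, -10.4, 27.1]
tcp_rot: [3.14, 0.001, 2.321]
contact_force: [-1.0, 1.9, 8.9]
opening: 0.648
grasp_force: 52.8
```

```bash
python3 - <<'E'
import json
a=json.load(open("cmd.json"));a[2]=25.981;json.dump(a,open("cmd.json","w"))
E
python3 go.py 457.8,-10.5,85,43,3; python3 go.py 602.5,149.1,85,48.3,5;python3 go.py 602.5,149.1,34,48.3,4
```

```text
[0, 0, np.float64(0.0), np.float64(-0.0), np.float64(0.0), -0.059] x 3
cmd [457.77679080312225, -10.506448942103233, 84.981, 2.3217000000000003]
[0, 0, np.float64(-0.092), np.float64(0.0179), np.float64(0.2147), -0.0] x 5
cmd [602.5249117644552, 149.06949372521527, 84.981, 2.4137000000000004]
[0, 0, np.float64(-0.0), np.float64(0.0), np.float64(0.0), 0.051] x 4
cmd [602.5249117644552, 149.06949372521527, 33.980999999999995, 2.4137000000000004]
```

To row units: 0.2147 m / 0.6 = 0.3578, -0.059 m / 0.6 = -0.0983, -0.092 rad / 3.1416 = -0.0293.

>>> {"op": "move_arm", "data": {
  "motion": [
    [0,0,0,0,0,-0.05,0.04],
    [0,0,0,0,0,-0.0983,0.04],
    [0,0,-0.0064,0.005,0.0667,-0.0983,0.04],
    [0,0,-0.0159,0.015,0.15,-0.0983,0.04],
    [0,0,-0.0293,0.0217,0.2333,-0.0983,0.04],
    [0,0,-0.0293,0.0275,0.3167,-0.0983,0.04],
    [0,0,-0.0293,0.0298,0.3578,-0.0983,0.04],
    [0,0,-0.0293,0.0298,0.3578,-0.0983,0.04]
  ]
}}

```text
clock: 4.53
eef_pos: [603.5, 150.4, 85.1]
tcp_rot: [3.141, 0.001, 2.415]
contact_force: [0.3, 0.6, -3.4]
opening: 0.648
grasp_force: 54.8
```

To row units: 0.051 m / 0.6 = 0.085, 0.05 m / 0.6 = 0.0833.

>>> {"op": "move_arm", "data": {
  "motion": [
    [0,0,0,0,0,0.0333,0.04],
    [0,0,0,0,0,0.0583,0.04],
    [0,0,0,0,0,0.0733,0.04],
    [0,0,0,0,0,0.08,0.04],
    [0,0,0,0,0,0.0833,0.04],
    [0,0,0,0,0,0.085,0.04],
    [0,0,0,0,0,0.085,0.04]
  ]
}}

```text
clock: 5.4
eef_pos: [602.8, 149.2, 34.3]
tcp_rot: [3.141, 0.0, 2.414]
contact_force: [0.6, 0.0, -1.8]
opening: 0.648
grasp_force: 55.0
```

```bash
python3 - <<'E'
from h import *
from rig import sensors
s=sensors.sense(); print(s["eef_pos"],s["tcp_rot"],s["contact_force"])
p,d=grab_frame("side"); cv2.imwrite("pics/s2.png",cv2.resize(p[80:240,240:453,::-1],None,fx=3.5,fy=3.5,interpolation=2))
E
```

```text
[602.77929755 149.16860736  34.28982409] [3.14116137e+00 2.94134908e-04 2.41382270e+00] [ 0.6160967   0.01166312 -1.80323459]
```

View pics/s2.png

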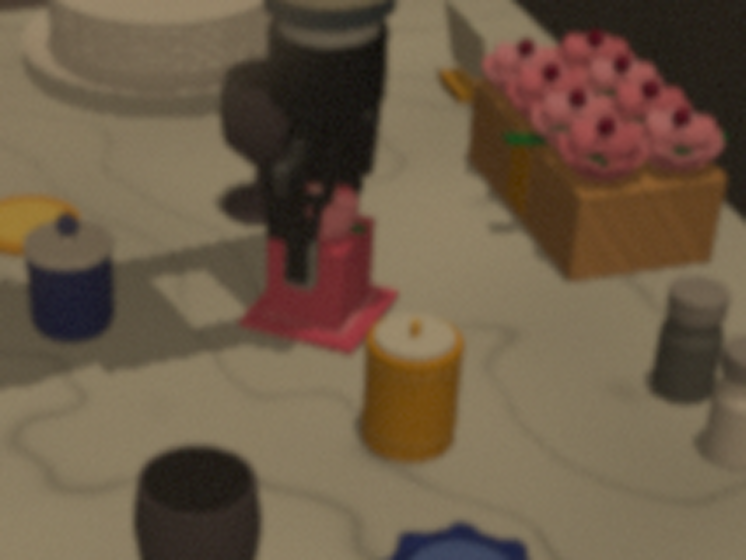

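The vase hangs just over the rose coaster, whose visible rim at crop (240–400, 290–350) is even around it. I'll lower the last millimetre and release.

To row units: 0.0013 m / 0.6 = 0.0022, 0.001 m / 0.6 = 0.0017.

>>> {"op": "move_arm", "data": {
  "motion": [
    [0,0,0,0,0,0.0008,0.04],
    [0,0,0,0,0,0.0017,0.04],
    [0,0,0,0,0,0.0022,0.04],
    [0,0,0,0,0,0.0022,0.04]
  ]
}}

```text
clock: 5.95
eef_pos: [602.6, 149.2, 33.2]
tcp_rot: [3.141, 0.0, 2.414]
contact_force: [-3.1, -0.1, 5.3]
opening: 0.647
grasp_force: 55.8
```

>>> {"op": "move_arm", "data": {
  "motion": [
    [0,0,0,0,0,0,0.06],
    [0,0,0,0,0,0,0.065],
    [0,0,0,0,0,0,0.085],
    [0,0,0,0,0,0,0.085],
    [0,0,0,0,0,-0.0833,0.085],
    [0,0,0,0,0,-0.1667,0.085],
    [0,0,0,0,0,-0.2117,0.085],
    [0,0,0,0,0,-0.2117,0.085]
  ]
}}

```text
clock: 6.95
eef_pos: [604.1, 149.4, 162.2]
tcp_rot: [3.138, 0.003, 2.414]
contact_force: [-0.3, -0.2, -0.6]
opening: 0.995
grasp_force: 0.0
```

```bash
python3 - <<'E'
import json
a=json.load(open("cmd.json"));a[2]+=-1.3+127;json.dump(a,open("cmd.json","w"))
E
# clear of top camera's view of vase, toward candle
python3 go.py 500,20,160,64.3,5
```

```text
[0, 0, np.float64(-0.279), np.float64(-0.0093), np.float64(-0.1646), -0.0003] x 5
cmd [499.96006751624475, 19.99547339447507, 159.981, 2.6927000000000003]
```

To row units: -0.1646 m / 0.6 = -0.2743, -0.15 m / 0.6 = -0.25, -0.279 rad / 3.1416 = -0.0888.

>>> {"op": "move_arm", "data": {
  "motion": [
    [0,0,-0.0318,-0.005,-0.0833,0,0.085],
    [0,0,-0.0637,-0.01,-0.1667,0,0.085],
    [0,0,-0.0888,-0.0155,-0.25,-0.0005,0.085],
    [0,0,-0.0888,-0.0155,-0.2743,-0.0005,0.085],
    [0,0,-0.0888,-0.0155,-0.2743,-0.0005,0.085]
  ]
}}

```text
clock: 7.58
eef_pos: [499.6, 19.7, 159.4]
tcp_rot: [-3.141, -0.001, 2.69]
contact_force: [0.3, 0.8, -0.1]
opening: 0.995
grasp_force: 0.0
```

```bash
python3 - <<'E'
from h import *
p,d=grab_frame("top"); q=p[:,:,::-1].copy(); cv2.imwrite("pics/top1.png",q)
cv2.imwrite("pics/c2.png",cv2.resize(q[110:190,170:280],None,fx=7,fy=7,interpolation=2))
report("rose","top",q,215,149,30,6)
W=world("top",d).reshape(-1,3); a=W[(np.abs(W[:,2]-62)<6)&(np.linalg.norm(W[:,:2]-[602,150],axis=1)<50)][:,:2].astype(np.float32)
print(len(a),cv2.minAreaRect(a))
E
```

```text
rose top mom 605.9 169.1 rect [605.8 177.6] [ 61.2 110.7] 86.9
71 ((599.2528686523438, 148.25709533691406), (55.03181076049805, 54.76179122924805), 47.82761001586914)
```

View pics/c2.png

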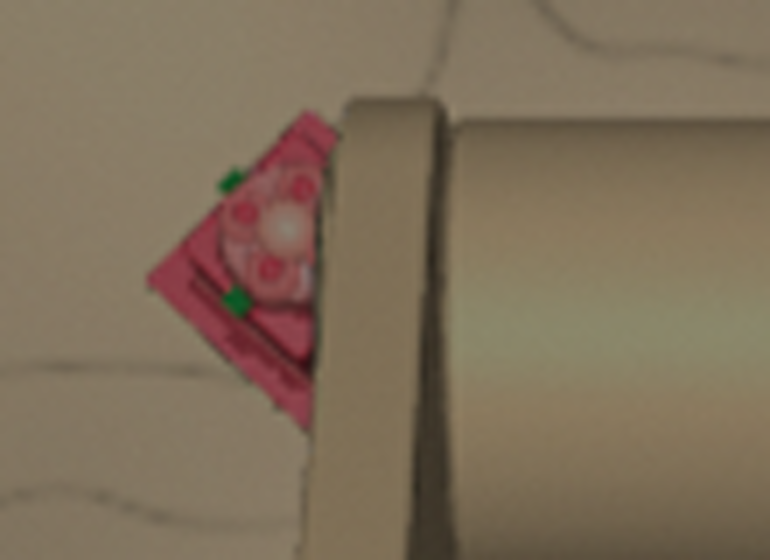

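The forearm hides half of the vase, which otherwise stands aligned on its coaster; I'll check it again once the arm is away. Next is the candle.

```bash
python3 go.py 611,-4,120,64.3,4 611,-4,31,64.3,3
```

```text
[0, 0, np.float64(-0.0), np.float64(-0.1105), np.float64(0.0266), 0.04] x 4
[0, 0, np.float64(-0.0), np.float64(-0.1105), np.float64(0.0266), 0.129] x 3
cmd [611.0561875441485, -3.993318045395032, 30.980999999999995, 2.6927000000000003]
```

To row units: 0.129 m / 0.6 = 0.215, -0.1105 m / 0.6 = -0.1842.

>>> {"op": "move_arm", "data": {
  "motion": [
    [0,0,0,-0.0833,0.02,0.0333,0.085],
    [0,0,0,-0.1667,0.04,0.0667,0.085],
    [0,0,0,-0.1842,0.0443,0.0667,0.085],
    [0,0,0,-0.1842,0.0443,0.075,0.085],
    [0,0,0,-0.1842,0.0443,0.1333,0.085],
    [0,0,0,-0.1842,0.0443,0.1833,0.085],
    [0,0,0,-0.1842,0.0443,0.215,0.085],
    [0,0,0,-0.1842,0.0443,0.215,0.085]
  ]
}}

```text
clock: 8.62
eef_pos: [609.8, -3.5, 30.1]
tcp_rot: [-3.141, -0.002, 2.693]
contact_force: [-0.3, 0.6, 0.0]
opening: 0.994
grasp_force: 0.0
```

>>> {"op": "move_arm", "data": {
  "motion": [
    [0,0,0,0,0,0,0.065],
    [0,0,0,0,0,0,0.06],
    [0,0,0,0,0,0,0.04],
    [0,0,0,0,0,0,0.04],
    [0,0,0,0,0,0,0.04],
    [0,0,0,0,0,0,0.04],
    [0,0,0,0,0,0,0.04]
  ]
}}

```text
clock: 9.5
eef_pos: [612.4, -3.7, 32.7]
tcp_rot: [3.14, 0.002, 2.693]
contact_force: [-1.0, 2.4, 7.4]
opening: 0.668
grasp_force: 52.1
```

```bash
python3 go.py 611,-4,140,64.3,3 424.5,319.5,140,64.3,8 424.5,319.5,90,64.3,2;  python3 go.py 424.5,319.5,39,64.3,8
```

```text
[0, 0, np.float64(-0.0), np.float64(0.0), np.float64(-0.0), -0.109] x 3
[0, 0, np.float64(-0.0), np.float64(0.3085), np.float64(0.2105), -0.109] x 8
[0, 0, np.float64(-0.0), np.float64(0.3085), np.float64(0.2105), -0.059] x 2
cmd [424.47013330856043, 319.53124727352196, 89.981, 2.6927000000000003]
[0, 0, np.float64(-0.0), np.float64(-0.0), np.float64(-0.0), 0.051] x 8
cmd [424.47013330856043, 319.53124727352196, 38.980999999999995, 2.6927000000000003]
```

To row units: 0.26 m / 0.6 = 0.4333, 0.22 m / 0.6 = 0.3667.

>>> {"op": "move_arm", "data": {
  "motion": [
    [0,0,0,0,0,-0.0833,0.04],
    [0,0,0,0,0,-0.15,0.04],
    [0,0,0,0.05,0.0333,-0.1817,0.04],
    [0,0,0,0.125,0.085,-0.1817,0.04],
    [0,0,0,0.2083,0.1417,-0.1817,0.04],
    [0,0,0,0.2917,0.1983,-0.1817,0.04],
    [0,0,0,0.3667,0.25,-0.1817,0.04],
    [0,0,0,0.4333,0.295,-0.1817,0.04]
  ]
}}

```text
clock: 10.5
eef_pos: [452.5, 269.8, 140.5]
tcp_rot: [3.141, 0.0, 2.693]
contact_force: [0.9, 0.4, -2.2]
opening: 0.665
grasp_force: 54.8
```

To row units: 0.101 m / 0.6 = 0.1683, 0.099 m / 0.6 = 0.165.

>>> {"op": "move_arm", "data": {
  "motion": [
    [0,0,0,0.05,0.0333,0,0.04],
    [0,0,0,0.0808,0.0558,0.0167,0.04],
    [0,0,0,0.0808,0.0558,0.0833,0.04],
    [0,0,0,0.0808,0.0558,0.1333,0.04],
    [0,0,0,0.0808,0.0558,0.155,0.04],
    [0,0,0,0.0808,0.0558,0.165,0.04],
    [0,0,0,0.0808,0.0558,0.1683,0.04],
    [0,0,0,0.0808,0.0558,0.1683,0.04]
  ]
}}

```text
clock: 11.5
eef_pos: [425.0, 319.8, 39.7]
tcp_rot: [3.14, 0.001, 2.693]
contact_force: [-0.9, -0.1, -2.7]
opening: 0.667
grasp_force: 54.9
```

To row units: 0.001 m / 0.6 = 0.0017, 0.0005 m / 0.6 = 0.0008.

>>> {"op": "move_arm", "data": {
  "motion": [
    [0,0,0,0,0,0.0008,0.04],
    [0,0,0,0,0,0.0017,0.04],
    [0,0,0,0,0,0.0017,0.04]
  ]
}}

```text
clock: 11.88
eef_pos: [424.8, 319.8, 38.7]
tcp_rot: [3.141, 0.0, 2.693]
contact_force: [-2.4, -0.4, 6.3]
opening: 0.67
grasp_force: 56.0
```

To row units: -0.142 m / 0.6 = -0.2367, -0.1 m / 0.6 = -0.1667.

>>> {"op": "move_arm", "data": {
  "motion": [
    [0,0,0,0,0,0,0.062],
    [0,0,0,0,0,0,0.067],
    [0,0,0,0,0,0,0.085],
    [0,0,0,0,0,0,0.085],
    [0,0,0,0,0,-0.0833,0.085],
    [0,0,0,0,0,-0.1667,0.085],
    [0,0,0,0,0,-0.2367,0.085],
    [0,0,0,0,0,-0.2367,0.085]
  ]
}}

```text
clock: 12.88
eef_pos: [426.3, 320.9, 183.4]
tcp_rot: [3.136, 0.003, 2.693]
contact_force: [-0.8, 0.3, -0.0]
opening: 0.992
grasp_force: 0.0
```

```bash
python3 - <<'E'
import json
a=json.load(open("cmd.json"));a[2]=179.981;json.dump(a,open("cmd.json","w"))
from h import *
p,d=grab_frame("top"); q=p[:,:,::-1].copy(); cv2.imwrite("pics/top2.png",q)
cv2.imwrite("pics/c3.png",cv2.resize(q[110:190,160:270],None,fx=7,fy=7,interpolation=2))
W=world("top",d).reshape(-1,3); a=W[(np.abs(W[:,2]-62)<5)&(np.linalg.norm(W[:,:2]-[602,150],axis=1)<50)][:,:2].astype(np.float32)
print(len(a),cv2.minAreaRect(a))
E
python3 go.py 434,-50,180,64.3,8; python3 go.py 446.5,-326.5,150,64.3,8 446.5,-326.5,41,64.3,8
```

```text
94 ((599.5478515625, 148.0518341064453), (55.258522033691406, 55.25372314453125), 48.3095817565918)
[0, 0, np.float64(-0.0), np.float64(-0.169), np.float64(-0.3288), -0.0] x 8
cmd [434.03826915037206, -50.034566589871844, 179.981, 2.6927000000000003]
[0, 0, np.float64(-0.0), np.float64(-0.1312), np.float64(-0.2437), 0.03] x 8
[0, 0, np.float64(-0.0), np.float64(-0.1312), np.float64(-0.2437), 0.139] x 8
cmd [446.4820092222477, -326.5273935004874, 40.980999999999995, 2.6927000000000003]
```

View pics/c3.png

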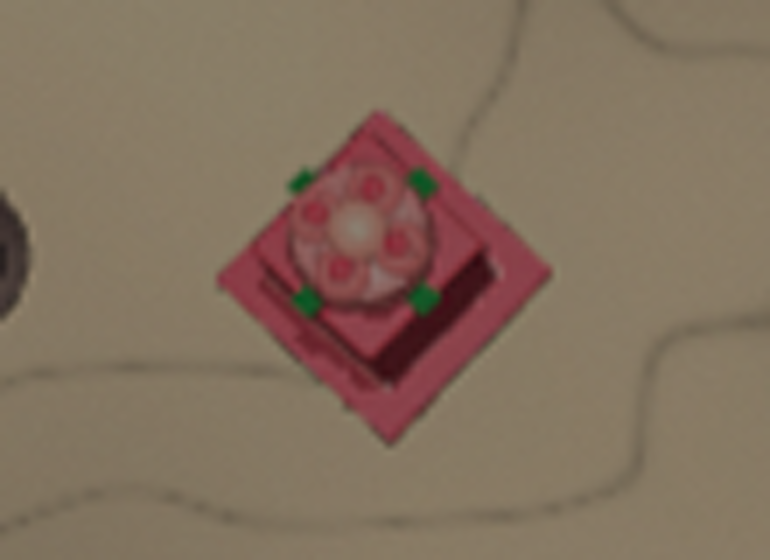

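The vase sits square on its coaster: its foot edges are 13.5 to 15 mm from the coaster edges, against 14 mm ideal, and the yaw is 48.3° as commanded. Now the tumbler.

>>> {"op": "move_arm", "data": {
  "motion": [
    [0,0,0,-0.0333,-0.065,0,0.085],
    [0,0,0,-0.075,-0.1467,0,0.085],
    [0,0,0,-0.12,-0.2333,0,0.085],
    [0,0,0,-0.165,-0.32,0,0.085],
    [0,0,0,-0.2083,-0.405,0,0.085],
    [0,0,0,-0.25,-0.4867,0,0.085],
    [0,0,0,-0.2817,-0.548,0,0.085],
    [0,0,0,-0.2817,-0.548,0,0.085]
  ]
}}

```text
clock: 13.92
eef_pos: [433.1, -52.1, 178.7]
tcp_rot: [-3.141, -0.002, 2.689]
contact_force: [-0.8, -0.1, -0.5]
opening: 0.99
grasp_force: 0.0
```

To row units: -0.2437 m / 0.6 = -0.4062, -0.223 m / 0.6 = -0.3717.

>>> {"op": "move_arm", "data": {
  "motion": [
    [0,0,0,-0.0333,-0.0633,0,0.085],
    [0,0,0,-0.075,-0.1417,0,0.085],
    [0,0,0,-0.12,-0.2233,0,0.085],
    [0,0,0,-0.1633,-0.3033,0.0083,0.085],
    [0,0,0,-0.2,-0.3717,0.0333,0.085],
    [0,0,0,-0.2187,-0.4062,0.05,0.085],
    [0,0,0,-0.2187,-0.4062,0.05,0.085],
    [0,0,0,-0.2187,-0.4062,0.05,0.085]
  ]
}}

```text
clock: 14.92
eef_pos: [446.5, -324.9, 149.6]
tcp_rot: [3.141, -0.001, 2.693]
contact_force: [0.2, -0.0, -0.1]
opening: 0.994
grasp_force: 0.0
```

To row units: 0.109 m / 0.6 = 0.1817, 0.1 m / 0.6 = 0.1667.

>>> {"op": "move_arm", "data": {
  "motion": [
    [0,0,0,0,0,0.0667,0.085],
    [0,0,0,0,0,0.1333,0.085],
    [0,0,0,0,0,0.1667,0.085],
    [0,0,0,0,0,0.1817,0.085],
    [0,0,0,0,0,0.1817,0.085],
    [0,0,0,0,0,0.1817,0.067],
    [0,0,0,0,0,0.1817,0.062],
    [0,0,0,0,0,0.1817,0.062]
  ]
}}

```text
clock: 15.92
eef_pos: [447.0, -326.7, 41.6]
tcp_rot: [-3.142, 0.001, 2.693]
contact_force: [0.7, 0.4, 1.2]
opening: 0.729
grasp_force: 0.7
```

>>> {"op": "move_arm", "data": {
  "motion": [
    [0,0,0,0,0,0,0.045],
    [0,0,0,0,0,0,0.045],
    [0,0,0,0,0,0,0.045],
    [0,0,0,0,0,0,0.045],
    [0,0,0,0,0,0,0.045]
  ],
  "grip_force": 45
}}

```text
clock: 16.55
eef_pos: [447.3, -326.6, 41.9]
tcp_rot: [3.141, 0.001, 2.693]
contact_force: [0.9, 4.1, 8.5]
opening: 0.694
grasp_force: 46.5
```

```bash
python3 go.py 446.5,-326.5,100,64.3,2; python3 go.py 625.3,-330.8,100,64.3,4; python3 go.py 625.3,-330.8,49,64.3,8
python3 - <<'E'
from h import *
q=cv2.imread("pics/top2.png")
p,d=grab_frame("top"); q=p[:,:,::-1].copy(); cv2.imwrite("pics/top3.png",q)
report("candle","top",q,142,220,35,6)
cv2.imwrite("pics/c4.png",cv2.resize(q[180:260,90:200],None,fx=7,fy=7,interpolation=2))
W=world("top",d).reshape(-1,3); a=W[(np.abs(W[:,2]-78)<6)&(np.linalg.norm(W[:,:2]-[424,320],axis=1)<50)]
print(len(a),a.mean(0),cv2.minEnclosingCircle(a[:,:2].astype(np.float32)))
E
```

```text
[0, 0, np.float64(-0.0), np.float64(-0.0), np.float64(0.0), -0.059] x 2
cmd [446.4820092222477, -326.5273935004874, 99.981, 2.6927000000000003]
[0, 0, np.float64(-0.0), np.float64(-0.163), np.float64(0.0738), -0.0] x 4
cmd [625.3601573429412, -330.7757019769577, 99.981, 2.6927000000000003]
[0, 0, np.float64(-0.0), np.float64(0.0), np.float64(-0.0), 0.051] x 8
cmd [625.3601573429412, -330.7757019769577, 48.980999999999995, 2.6927000000000003]
candle top mom 424.5 323.8 rect [426. 323.] [89.3 83.6] 54.1
505 [423.38052389 317.51160549  79.33585809] ((422.9410705566406, 318.05474853515625), 29.49079132080078)
```

View pics/c4.png

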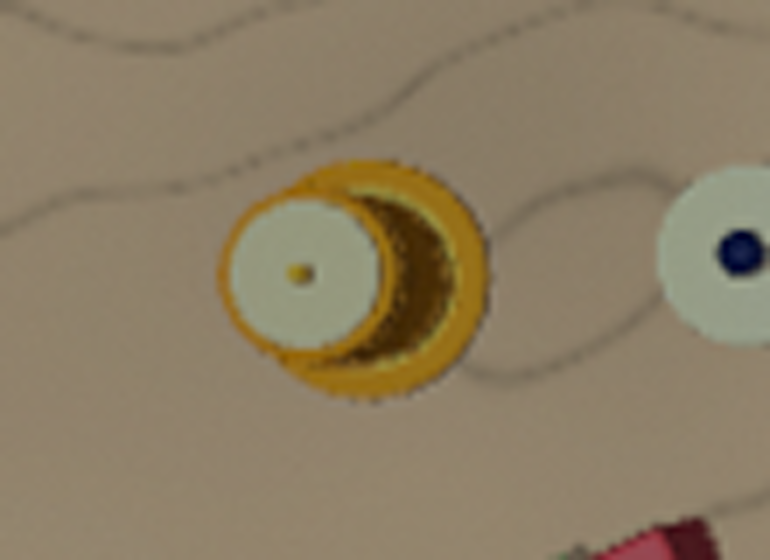

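The candle's foot stands about 13.2 mm from the coaster's right rim at crop (488,275), against 13 mm ideal, so it is centred. Now I'll carry the tumbler over.

>>> {"op": "move_arm", "data": {
  "motion": [
    [0,0,0,0,0,-0.05,0.045],
    [0,0,0,0,0,-0.0983,0.045],
    [0,0,0,-0.0667,0.03,-0.0983,0.045],
    [0,0,0,-0.1417,0.0642,-0.0983,0.045],
    [0,0,0,-0.2167,0.0983,-0.0983,0.045],
    [0,0,0,-0.2717,0.123,-0.0983,0.045],
    [0,0,0,-0.2717,0.123,-0.0983,0.045],
    [0,0,0,-0.2717,0.123,-0.0983,0.045]
  ]
}}

```text
clock: 17.6
eef_pos: [624.2, -330.4, 99.2]
tcp_rot: [-3.141, -0.002, 2.693]
contact_force: [-1.3, -0.1, -2.0]
opening: 0.694
grasp_force: 49.2
```

To row units: 0.051 m / 0.6 = 0.085, 0.049 m / 0.6 = 0.0817.

>>> {"op": "move_arm", "data": {
  "motion": [
    [0,0,0,0,0,0.0333,0.045],
    [0,0,0,0,0,0.0583,0.045],
    [0,0,0,0,0,0.0733,0.045],
    [0,0,0,0,0,0.0817,0.045],
    [0,0,0,0,0,0.085,0.045],
    [0,0,0,0,0,0.085,0.045]
  ]
}}

```text
clock: 18.35
eef_pos: [625.7, -330.8, 49.2]
tcp_rot: [-3.142, 0.0, 2.693]
contact_force: [-1.1, 0.8, -2.1]
opening: 0.695
grasp_force: 49.2
```

To row units: 0.0012 m / 0.6 = 0.002, 0.001 m / 0.6 = 0.0017.

>>> {"op": "move_arm", "data": {
  "motion": [
    [0,0,0,0,0,0.0008,0.045],
    [0,0,0,0,0,0.0017,0.045],
    [0,0,0,0,0,0.002,0.045],
    [0,0,0,0,0,0.002,0.045]
  ]
}}

```text
clock: 18.85
eef_pos: [625.6, -330.8, 48.1]
tcp_rot: [-3.142, 0.0, 2.693]
contact_force: [0.3, 0.3, 0.8]
opening: 0.69
grasp_force: 49.2
```

To row units: -0.132 m / 0.6 = -0.22, -0.1 m / 0.6 = -0.1667.

>>> {"op": "move_arm", "data": {
  "motion": [
    [0,0,0,0,0,0,0.063],
    [0,0,0,0,0,0,0.068],
    [0,0,0,0,0,0,0.085],
    [0,0,0,0,0,0,0.085],
    [0,0,0,0,0,-0.0833,0.085],
    [0,0,0,0,0,-0.1667,0.085],
    [0,0,0,0,0,-0.22,0.085],
    [0,0,0,0,0,-0.22,0.085]
  ]
}}

```text
clock: 19.85
eef_pos: [627.1, -331.7, 183.3]
tcp_rot: [-3.141, 0.006, 2.693]
contact_force: [1.0, -0.0, -0.8]
opening: 0.994
grasp_force: 0.0
```

```bash
python3 - <<'E'
import json
a=json.load(open("cmd.json"));a[2]+=-1.2+132;json.dump(a,open("cmd.json","w"))
E
python3 go.py 530,-70,180,64.3,8; python3 go.py 434.2,178.4,150,64.3,8 434.2,178.4,26,64.3,8
```

```text
[0, 0, np.float64(-0.0), np.float64(0.1991), np.float64(0.1936), -0.0002] x 8
cmd [530.0015871133814, -69.95294015626439, 179.981, 2.6927000000000003]
[0, 0, np.float64(-0.0), np.float64(0.1941), np.float64(0.1822), 0.03] x 8
[0, 0, np.float64(-0.0), np.float64(0.1941), np.float64(0.1822), 0.154] x 8
cmd [434.20042088959724, 178.42939929274488, 25.980999999999995, 2.6927000000000003]
```

To row units: 0.1991 m / 0.6 = 0.3318, 0.1936 m / 0.6 = 0.3227.

>>> {"op": "move_arm", "data": {
  "motion": [
    [0,0,0,0.0417,0.04,0,0.085],
    [0,0,0,0.1,0.0967,0,0.085],
    [0,0,0,0.1667,0.1617,0,0.085],
    [0,0,0,0.2333,0.2267,0,0.085],
    [0,0,0,0.2917,0.2833,0,0.085],
    [0,0,0,0.3318,0.3227,-0.0003,0.085],
    [0,0,0,0.3318,0.3227,-0.0003,0.085]
  ]
}}

```text
clock: 20.72
eef_pos: [528.5, -68.0, 179.0]
tcp_rot: [-3.141, -0.002, 2.695]
contact_force: [-0.2, -0.0, -0.4]
opening: 0.995
grasp_force: 0.0
```

To row units: 0.1941 m / 0.6 = 0.3235, 0.1822 m / 0.6 = 0.3037.

>>> {"op": "move_arm", "data": {
  "motion": [
    [0,0,0,0.0417,0.0392,0,0.085],
    [0,0,0,0.1,0.0933,0,0.085],
    [0,0,0,0.1667,0.1567,0,0.085],
    [0,0,0,0.2333,0.2183,0,0.085],
    [0,0,0,0.2917,0.2733,0.025,0.085],
    [0,0,0,0.3235,0.3037,0.05,0.085],
    [0,0,0,0.3235,0.3037,0.05,0.085],
    [0,0,0,0.3235,0.3037,0.05,0.085]
  ]
}}

```text
clock: 21.72
eef_pos: [434.8, 177.7, 149.9]
tcp_rot: [-3.141, 0.0, 2.693]
contact_force: [-0.1, -0.1, 0.8]
opening: 0.995
grasp_force: 0.0
```

To row units: 0.124 m / 0.6 = 0.2067, 0.11 m / 0.6 = 0.1833.

>>> {"op": "move_arm", "data": {
  "motion": [
    [0,0,0,0,0,0.0667,0.085],
    [0,0,0,0,0,0.1333,0.085],
    [0,0,0,0,0,0.1833,0.085],
    [0,0,0,0,0,0.2067,0.085],
    [0,0,0,0,0,0.2067,0.085],
    [0,0,0,0,0,0.2067,0.066],
    [0,0,0,0,0,0.2067,0.061],
    [0,0,0,0,0,0.2067,0.061]
  ]
}}

```text
clock: 22.72
eef_pos: [435.4, 179.1, 27.0]
tcp_rot: [3.139, 0.002, 2.693]
contact_force: [1.1, 3.4, 2.3]
opening: 0.713
grasp_force: 1.3
```

>>> {"op": "move_arm", "data": {
  "motion": [
    [0,0,0,0,0,0,0.045],
    [0,0,0,0,0,0,0.045],
    [0,0,0,0,0,0,0.045],
    [0,0,0,0,0,0,0.045],
    [0,0,0,0,0,0,0.045]
  ],
  "grip_force": 50
}}

```text
clock: 23.35
eef_pos: [435.6, 179.2, 27.3]
tcp_rot: [3.139, 0.002, 2.693]
contact_force: [-0.2, 1.8, 11.7]
opening: 0.69
grasp_force: 50.8
```

```bash
python3 go.py 434.2,178.4,135,64.3,2 593.7,-143,135,64.3,8;  python3 go.py 593.7,-143,34,64.3,8
python3 - <<'E'
from h import *
p,d=grab_frame("top"); q=p[:,:,::-1].copy(); cv2.imwrite("pics/top4.png",q)
p,d=grab_frame("side"); s=p[:,:,::-1].copy(); cv2.imwrite("pics/side4.png",s)
a=cv2.resize(q[100:180,360:450],None,fx=4.4,fy=4.4,interpolation=2);b=cv2.resize(s[230:350,385:475],(396,528),interpolation=2)[:,:]
a=cv2.copyMakeBorder(a,0,528-a.shape[0],0,0,0); cv2.imwrite("pics/c5.png",np.hstack([a,b]))
E
```

```text
[0, 0, np.float64(-0.0), np.float64(-0.0), np.float64(-0.0), -0.109] x 2
[0, 0, np.float64(-0.0), np.float64(-0.2832), np.float64(-0.2204), -0.109] x 8
cmd [593.6967066786298, -143.0349608150333, 134.981, 2.6927000000000003]
[0, 0, np.float64(-0.0), np.float64(0.0), np.float64(0.0), 0.101] x 8
cmd [593.6967066786298, -143.0349608150333, 33.980999999999995, 2.6927000000000003]
```

View pics/c5.png

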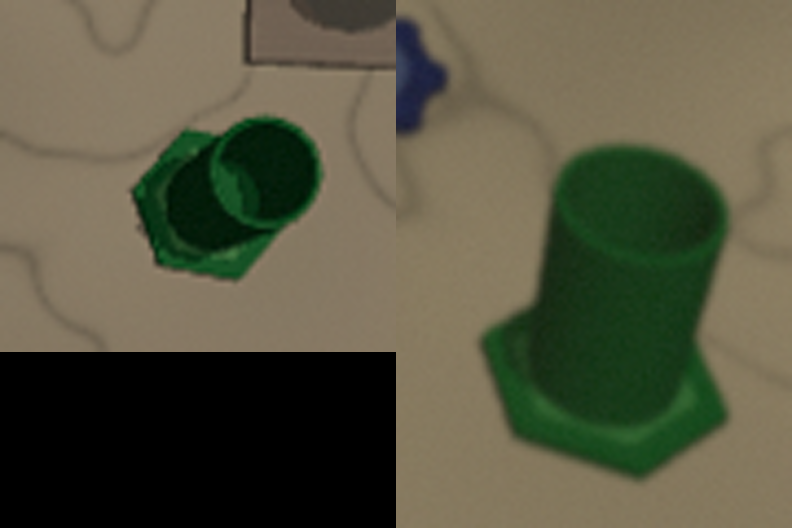

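Tumbler stands upright on the hexagon with an even rim. The sugar grip reads 59 mm where the body is 58 mm, so the pads may be touching the lid rim. I'll regrip 4 mm lower.

To row units: 0.005 m / 0.6 = 0.0083, 0.003 m / 0.6 = 0.005.

>>> {"op": "move_arm", "data": {
  "motion": [
    [0,0,0,0,0,0,0.066],
    [0,0,0,0,0,0,0.07],
    [0,0,0,0,0,0.005,0.07],
    [0,0,0,0,0,0.0083,0.07],
    [0,0,0,0,0,0.0083,0.062],
    [0,0,0,0,0,0.0083,0.06],
    [0,0,0,0,0,0.0083,0.045],
    [0,0,0,0,0,0.0083,0.045]
  ]
}}

```text
clock: 24.45
eef_pos: [434.6, 178.7, 21.3]
tcp_rot: [3.141, 0.0, 2.693]
contact_force: [-0.8, 1.2, 4.7]
opening: 0.686
grasp_force: 52.3
```

>>> {"op": "move_arm", "data": {
  "motion": [
    [0,0,0,0,0,0,0.045],
    [0,0,0,0,0,0,0.045],
    [0,0,0,0,0,0,0.045]
  ]
}}

```text
clock: 24.82
eef_pos: [434.6, 178.7, 21.2]
tcp_rot: [3.141, 0.0, 2.693]
contact_force: [0.6, 1.8, 4.6]
opening: 0.68
grasp_force: 52.3
```

To row units: -0.265 m / 0.6 = -0.4417, -0.23 m / 0.6 = -0.3833.

>>> {"op": "move_arm", "data": {
  "motion": [
    [0,0,0,0,0,-0.0833,0.045],
    [0,0,0,-0.0167,-0.0133,-0.1667,0.045],
    [0,0,0,-0.0667,-0.0517,-0.19,0.045],
    [0,0,0,-0.15,-0.1167,-0.19,0.045],
    [0,0,0,-0.23,-0.179,-0.19,0.045],
    [0,0,0,-0.31,-0.2412,-0.19,0.045],
    [0,0,0,-0.3833,-0.2983,-0.19,0.045],
    [0,0,0,-0.4417,-0.3437,-0.19,0.045]
  ]
}}

```text
clock: 25.82
eef_pos: [583.4, -124.6, 134.2]
tcp_rot: [-3.141, -0.001, 2.692]
contact_force: [0.8, 0.9, -2.1]
opening: 0.684
grasp_force: 55.0
```

To row units: 0.1065 m / 0.6 = 0.1775, 0.104 m / 0.6 = 0.1733.

>>> {"op": "move_arm", "data": {
  "motion": [
    [0,0,0,-0.0303,-0.0237,0.0167,0.045],
    [0,0,0,-0.0303,-0.0237,0.05,0.045],
    [0,0,0,-0.0303,-0.0237,0.1,0.045],
    [0,0,0,-0.0303,-0.0237,0.1417,0.045],
    [0,0,0,-0.0303,-0.0237,0.1633,0.045],
    [0,0,0,-0.0303,-0.0237,0.1733,0.045],
    [0,0,0,-0.0303,-0.0237,0.1775,0.045],
    [0,0,0,-0.0303,-0.0237,0.1775,0.045]
  ]
}}

```text
clock: 26.82
eef_pos: [594.2, -143.1, 29.1]
tcp_rot: [3.141, 0.001, 2.693]
contact_force: [-0.9, 1.5, -2.3]
opening: 0.684
grasp_force: 54.9
```

To row units: 0.001 m / 0.6 = 0.0017, 0.0005 m / 0.6 = 0.0008.

>>> {"op": "move_arm", "data": {
  "motion": [
    [0,0,0,0,0,0.0008,0.045],
    [0,0,0,0,0,0.0017,0.045],
    [0,0,0,0,0,0.0017,0.045]
  ]
}}

```text
clock: 27.2
eef_pos: [593.9, -143.0, 27.7]
tcp_rot: [3.142, 0.0, 2.693]
contact_force: [-0.4, 0.6, -1.8]
opening: 0.681
grasp_force: 54.9
```

To row units: 0.0008 m / 0.6 = 0.0013, 0.0005 m / 0.6 = 0.0008.

>>> {"op": "move_arm", "data": {
  "motion": [
    [0,0,0,0,0,0.0008,0.045],
    [0,0,0,0,0,0.0013,0.045],
    [0,0,0,0,0,0.0013,0.045]
  ]
}}

```text
clock: 27.58
eef_pos: [594.1, -143.0, 27.3]
tcp_rot: [3.141, 0.001, 2.693]
contact_force: [-1.9, 1.1, 5.6]
opening: 0.686
grasp_force: 53.7
```

To row units: -0.155 m / 0.6 = -0.2583, -0.1 m / 0.6 = -0.1667.

>>> {"op": "move_arm", "data": {
  "motion": [
    [0,0,0,0,0,0,0.062],
    [0,0,0,0,0,0,0.067],
    [0,0,0,0,0,0,0.085],
    [0,0,0,0,0,0,0.085],
    [0,0,0,0,0,-0.0833,0.085],
    [0,0,0,0,0,-0.1667,0.085],
    [0,0,0,0,0,-0.2583,0.085],
    [0,0,0,0,0,-0.2583,0.085]
  ]
}}

```text
clock: 28.58
eef_pos: [596.6, -143.7, 186.6]
tcp_rot: [3.14, 0.008, 2.693]
contact_force: [-0.4, 0.1, -1.1]
opening: 0.994
grasp_force: 0.0
```

To row units: 0.282 m / 0.6 = 0.47, 0.24 m / 0.6 = 0.4.

>>> {"op": "move_arm", "data": {
  "motion": [
    [0,0,0,0.0667,0.005,0,0.085],
    [0,0,0,0.15,0.0117,0,0.085],
    [0,0,0,0.2333,0.0183,0,0.085],
    [0,0,0,0.3167,0.025,0,0.085],
    [0,0,0,0.4,0.0317,0,0.085],
    [0,0,0,0.47,0.0383,0,0.085],
    [0,0,0,0.47,0.0383,0,0.085],
    [0,0,0,0.47,0.0383,0,0.085]
  ]
}}

```text
clock: 29.58
eef_pos: [350.2, 0.0, 181.6]
tcp_rot: [3.141, 0.001, 2.693]
contact_force: [0.2, -0.7, 0.0]
opening: 0.997
grasp_force: 0.0
```

```bash
python3 - <<'E'
from h import *
from rig import sensors
print(sensors.sense()["clock"])
D={}
for n in("top","side"):
    p,d=grab_frame(n); D[n]=d; cv2.imwrite(f"pics/{n}5.png",p[:,:,::-1])
q=cv2.imread("pics/top5.png")
W=world("top",D["top"]).reshape(-1,3);S=world("side",D["side"]).reshape(-1,3)
for k,c,h,t in(("vase",(602,150),68,3),("candle",(424.3,320.8),78,4),("tumbler",(625,-330),94,5),("sugar",(593.5,-142),69,5)):
    for n,w in(("top",W),("side",S)):
        a=w[(np.abs(w[:,2]-h)<t)&(np.linalg.norm(w[:,:2]-c,axis=1)<48)]
        if len(a)<5: print(k,n,"none");continue
        a2=a[:,:2].astype(np.float32); print(k,n,len(a),"z",a[:,2].mean().round(1),"circ",np.round(cv2.minEnclosingCircle(a2)[0],1),round(cv2.minEnclosingCircle(a2)[1],1),"rect",np.round(cv2.minAreaRect(a2)[0],1),round(cv2.minAreaRect(a2)[2],1))
cv2.imwrite("pics/c6.png",cv2.resize(q[110:190,110:430],None,fx=2.5,fy=2.5,interpolation=2))
b=cv2.imread("pics/side5.png"); cv2.imwrite("pics/c7.png",cv2.resize(b[120:360,220:480],None,fx=2.5*.98,fy=2.45,interpolation=2))
E
```

```text
29.575
vase top 184 z 67.7 circ [600.3 148.8] 37.1 rect [600.9 148.2] 49.0
vase side 125 z 67.1 circ [601.9 146.7] 37.4 rect [599.3 143.1] 58.5
candle top 432 z 79.1 circ [423.9 317.7] 29.5 rect [423.5 319. ] 1.5
candle side 148 z 78.4 circ [426.3 315.6] 28.9 rect [433.3 314. ] 81.0
tumbler top 154 z 92.7 circ [ 624.  -329.6] 30.2 rect [ 624.  -329.1] 8.6
tumbler side 331 z 91.9 circ [ 627.1 -330.2] 31.1 rect [ 626.9 -330.7] 24.5
sugar top 482 z 70.2 circ [ 593.3 -142.1] 30.6 rect [ 593.6 -141.4] 2.2
sugar side 508 z 69.4 circ [ 594.7 -142.5] 31.2 rect [ 595.6 -142.7] 42.0
```

View pics/top5.png

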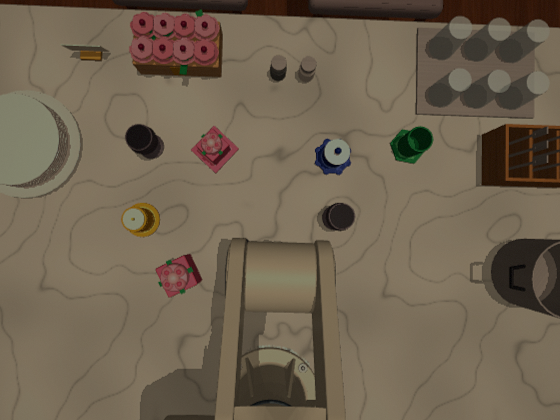

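View pics/c7.png

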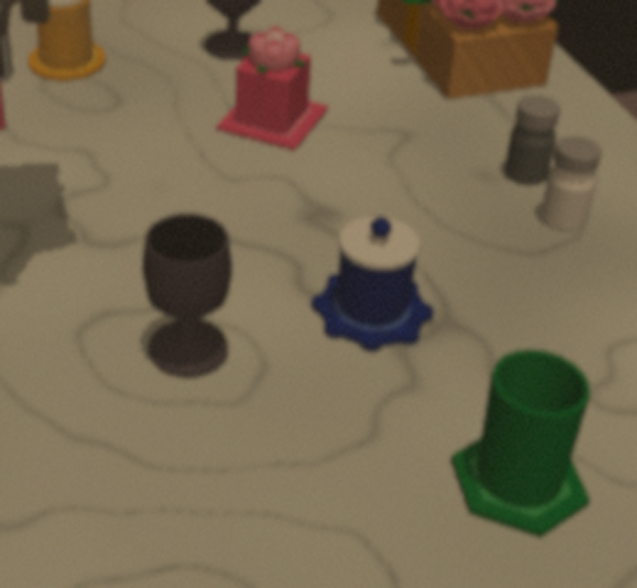

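The top view shows goblets A (143,142) and B (338,216) unmoved and all four items on their coasters. One last check of the vase's foot, enlarged from both cameras.

```bash
python3 - <<'E'
import cv2,numpy as np
q=cv2.imread("pics/top5.png");b=cv2.imread("pics/side5.png")
f=lambda i,v,u:cv2.convertScaleAbs(cv2.resize(i[v:v+56,u:u+56],(400,400),interpolation=cv2.INTER_CUBIC),alpha=1.6)
cv2.imwrite("pics/c8.png",np.hstack([f(q,121,187),f(b,126,303)]))
E
```

```text
(no output)
```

View pics/c8.png

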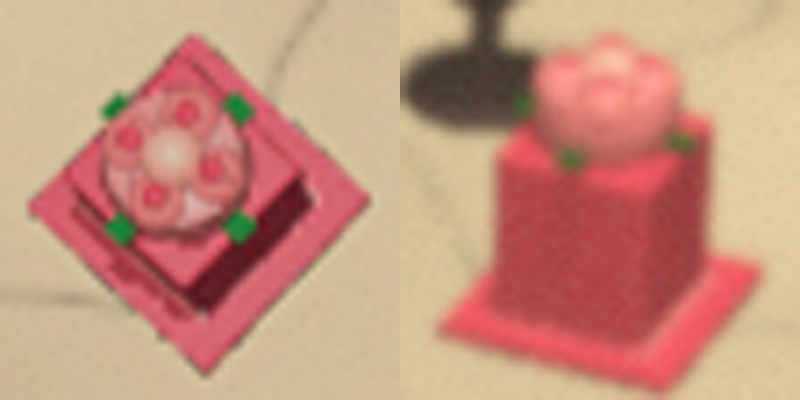

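Both views show the vase's foot within about 2 mm of the coaster centre, with its sides parallel to the coaster's. Handing in.

```bash
python3 -c "
from rig import order
print(order.sign_off())"
```

```text
the job is handed in; nothing more can be done
None
```

The vase, candle holder, tumbler and sugar jar each stand upright on their own coaster, within about 1–3 mm of centre by the cameras; the vase's sides are parallel to its coaster's, both goblets are untouched, and the job was handed in at about 30 s.

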